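# Right the fallen scent flask and slide it home

## Task

A scent flask has fallen over onto a soap bar. Tip it back up onto its base with a push of the fingers, then slide it standing across the table into the empty bay of the display rack, all the way to the back board and facing straight out. Only push it, never grip or squeeze it, and leave the other flask, the candle, the tall carton and the cream jar as they stand.

Things in the scene. Friction and masses are not known exactly. Their poses are not given: they have to be found in the camera images.
- flask: Fallen cream scent flask, 0.16 kg. Body 43 mm deep (x), 62 wide (y), 76 high (z); above a neck a gilt round cap, 26 mm across, 85 to 120 mm above the base. Origin: centre of the base; own z runs from base to cap. It starts on a narrow (43 mm) side: one base edge on the table, the side on the soap bar's edge, cap toward the robot's right and 25 deg above level.
- soap: Loose wrapped soap bar, 53 x 78 x 26 mm high, under the fallen flask's upper half; origin: centre of its underside; own x along the 53 mm. It may be nudged.
- rack: Fixed wooden rack without a floor: two bays, open toward the robot (own -x). Origin: on the table, mid front face of the back board (196 mm wide, 70 high). Dividers 8 mm thick, 45 high reach 42 mm forward at own y = -94, 0, +94 mm; bays 86 mm wide, centred at y = -47 and +47 mm. The flask, home against the board, stands 1 to 2 mm out past the dividers.
- place_card: Thin flat white paper card, 40 x 74 mm, lying on the table in the empty bay; it is no obstacle. Its origin is where the flask's base centre belongs, own x toward the back board (same axes as the rack).
- neighbour: An equal flask that stands in the other bay; loose. Origin: centre of the base.
- candle: Candle in a glass, 70 mm in diameter, 78 mm high, standing behind the right end of the rack; loose. Origin: centre of the underside.
- carton: Green carton 34 x 52 x 112 mm high, standing left of the rack; loose. Origin: centre of the underside.
- cream_jar: Jar with a wooden lid, 68 mm in diameter, 58 mm high, standing right of the rack; loose. Origin: centre of the underside.

How it is judged:
By the outcome, as a careful person would: the job done as asked, in the order asked, and still so for the second after the job is handed in, with the robot touching nothing.
It also fails if it takes over 72 s, if anything falls off the work surface, if the arm or the gripper's body presses on something with over 40 N, if the wrist force passes 120 N, or if a joint passes its speed limit or range.

## Robot

A 6-joint arm with a two-finger parallel gripper is mounted at the origin on a cart in front of the work surface, level with it; the furniture and walls round the work are solid. World frame = base frame: x ahead of the robot, y to its left, z up, the work surface at z = 0. Lengths are in mm, angles in rad, forces in N, time in s.
With the tool pointing down it reaches from about 350 to 875 mm from the base axis. Payload 4.2 kg.
Tool frame: the origin (TCP) lies midway between the tips of the shut fingers; the grasp point (between the pads) lies 19 mm behind it; z points along the fingers, y is the line along which they close (so a half turn about z gives the same grasp; the last joint's range is limited). The gripper opens to 85 mm and grips with 20 to 120 N. Pads are 22 mm wide; open, the fingers measure 114 mm over their backs; the gripper's body (76 mm by 85 mm) begins 54 mm behind the grasp point. The pads swing forward as they close: fully open they stand 13 mm farther back than shut.
Start: joints at [-0.878, 0.385, 0.008, 0, -1.194, -0.259], TCP at [262.713, -567.081, 231.312] pointing down, gripper open.
Joint ranges: [-3.14, 3.14], [-1.21, 2.06], [-1.07, 1.41], [-3.16, 2.05], [-2.99, -0.16], [-3.1, 3.1]. Speed limits (rad/s): [2.79, 2.79, 3.14, 3.14, 3.14, 3.14].

## Interface

Orientations are given as a unit quaternion [x, y, z, w].
In Python, from bench import * gives the robot as it stands.
- The arm moves only by the tool drive_tool, never from a script. Its argument "plan" is a list that holds one entry, the list of rows, each a list of 5 numbers: the closure, from -1 (fully open) to 1 (shut), then the shift along the world's x, y, z in mm, then the turn about the world's z in degrees. A call has 1 to 20 rows; each row shifts and turns the commanded pose from where the row before left it; what a row does not reach is not made up. A row lasts 1/12 s, in which the tool goes at most 41.7 mm and 7.16 degrees, less where a joint would pass 70% of its speed; a pose out of reach is approached as far as the arm can. A call is refused whole if a number of a shift passes 41.7 or a number of a turn 7.16, either way. A call with a gripper value outside its range is refused whole. The fingers move at their own pace and stop on an object; the grip force is fixed at half the most. Time passes only in rows, so rows that do not move let the fingers close. It gives the time, the measured TCP pose, the force, the opening and the grip force at its end, in the units of the state.
- read_state(): the state, without advancing time (a new reading comes with each control period).
- get_image(name): name is "side" or "top"; returns (picture, depth): 420x560x3 uint8, red, green, blue; 420x560 float32, mm along the optical axis (not along the pixel's ray), 0 where there is no reading.
- camera_model(name): a dict with "fx", "fy", "cx", "cy" (pixels), "R" (3x3) and "t" (3): a world point X has camera coordinates R X + t. Camera axes: x right, y down, z forward; pixel columns grow to the right and rows downward; lengths in mm; the calibration is good to about 2 mm. A picture is of the moment at which its call begins. camera_model takes no time and is no camera call.
- job_done(): hands the job in; it is judged then, once.
The state is a dict: "clock": time; "joints": joint angles; "joint_vel": joint speeds; "joint_efforts": joint torques, N m; "position": TCP position; "ee_rot": TCP orientation; "contact_force": force on the tool from outside, world axes, zero at the start; "wrist_torque": the same for the moment, N m; "gripper_width": finger opening in mm; "grasp_force": force on a finger pad.
Only numpy, scipy, OpenCV 4.12 (cv2) and the standard library are available. Lean on these libraries where they do the work, as an engineer would, in place of code of your own. Each camera call takes 0.05 s, during which the arm holds its last target. There are 200 camera calls.

## Working session

There is one attempt and no reset: what is moved stays moved. The work goes in short steps, Python scripts to look and compute and a tool call to move; the robot and the scene stay as the last step left them, time stands still between calls to the robot, and variables do not carry over. Pictures are saved under pics/ and viewed, at most 11 in all, crops included, and the job is handed in when it is done.

Besides the shell and the picture viewer there is one more tool, called after "Request:" as a command line: name --argument value ..., lists and objects as JSON in quotes. drive_tool: Moves the arm, as the interface text tells. Its arguments: {"type":"object","properties":{"plan":{"type":"array"}},"required":["plan"]}

```bash
mkdir -p pics; cat > h.py <<'E'
from bench import *
import numpy as np, cv2
def shot(n,fn=None):
    im,d=get_image(n)
    if fn: cv2.imwrite('pics/'+fn,im[:,:,::-1])
    m=camera_model(n); v,u=np.mgrid[0:420,0:560]
    P=np.stack([(u-m['cx'])/m['fx']*d,(v-m['cy'])/m['fy']*d,d],-1)
    W=(P-np.array(m['t']))@np.array(m['R'])
    W[d<=0]=np.nan
    return im,W
E
python3 - <<'E'
from h import *
a,W=shot('top','top1.png');np.save('t1.npy',W)
b,V=shot('side','side1.png');np.save('s1.npy',V)
cv2.imwrite('pics/both1.png',np.vstack([cv2.resize(a,(400,300)),cv2.resize(b,(400,300))])[:,:,::-1])
for n in('top','side'):
    m=camera_model(n);print(n,np.round(-np.array(m['R']).T@np.array(m['t'])),np.round(m['R'],2).tolist(),m['fx'])
print(read_state())
E
```

```text
top [472. -65. 902.] [[-0.02, -1.0, -0.01], [-0.99, 0.02, -0.16], [0.16, 0.01, -0.99]] 385.23022801221924
side [611. 974. 447.] [[-1.0, -0.0, -0.01], [0.0, 0.35, -0.94], [0.0, -0.94, -0.35]] 498.2858224902128
{'clock': 0.1, 'joints': array([-8.78384358e-01,  3.85439488e-01,  6.76425738e-03, -4.26505036e-04,
       -1.19398687e+00, -2.58584123e-01]), 'joint_vel': array([ 5.08392771e-04, -2.50562525e-03,  2.33708997e-03,  4.54789161e-03,
        1.39327943e-05, -9.30135932e-04]), 'joint_efforts': array([-5.75175745e-04, -3.93319988e+01,  1.88929868e+01,  4.19800535e+00,
       -2.64692688e-03,  2.00260992e-06]), 'position': array([ 262.50393273, -566.62898365,  230.35716897]), 'ee_rot': array([-2.15139986e-01,  9.76582755e-01,  9.20135948e-04, -2.50828596e-04]), 'contact_force': array([ 0.27170808, -0.33211224, -0.03459449]), 'wrist_torque': array([ 0.01719393, -0.01008371,  0.03400752]), 'grasp_force': 0.0, 'gripper_width': 85.22620453335055}
```

View pics/top1.png

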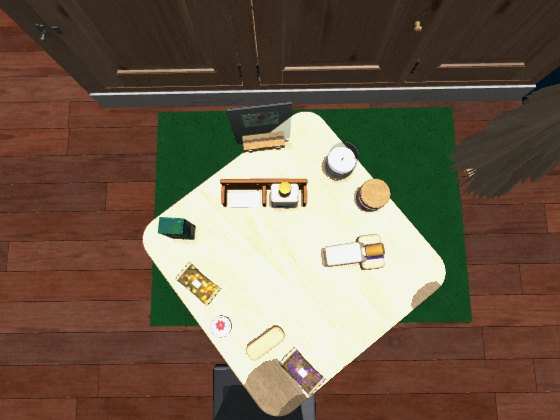

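View pics/side1.png

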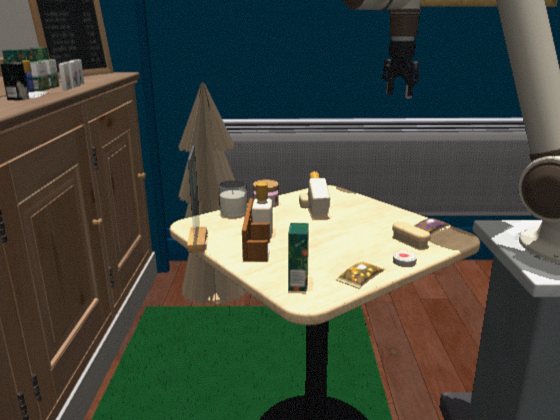

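The top view (up = +x, left = +y) shows the fallen flask body at about u 325–360, v 253, and its cap at (374,251) over the soap. The empty bay with the card is at (243,198), and the neighbour stands at (284,195). The jar is at (374,195), the candle at (341,161) and the carton at (172,226). Next I'll measure these.

```bash
cat > m.py <<'E'
from h import *
W=np.load('t1.npy');im=cv2.imread('pics/top1.png')
big=cv2.resize(im[140:290,200:410],None,fx=3.8,fy=3.8,interpolation=cv2.INTER_CUBIC);cv2.imwrite('pics/crop1.png',big)
def box(name,u0,u1,v0,v1,zl,zh):
    P=W[v0:v1,u0:u1].reshape(-1,3);P=P[(P[:,2]>zl)&(P[:,2]<zh)]
    if len(P)<5: print(name,len(P));return
    r=cv2.minAreaRect(P[:,:2].astype(np.float32));print(name,len(P),'min',P.min(0).round(),'max',P.max(0).round(),'rect',np.round(r[0],1),np.round(r[1],1),round(r[2],1))
box('boardtop',215,315,170,192,63,75)
box('divtops',215,315,180,215,38,50)
box('neigh body',265,305,180,215,70,82)
box('neigh cap',265,305,175,215,105,125)
box('flask all',318,364,235,275,34,120)
box('flask cap',364,390,235,262,45,120)
box('soap',352,392,230,275,20,32)
box('jar',355,395,175,215,50,65)
box('candle',325,360,142,180,60,85)
box('carton',150,195,210,240,105,120)
# card: white pixels in bay
P=W[190:215,220:268].reshape(-1,3);c=im[190:215,220:268].reshape(-1,3).astype(int)
s=(c.min(1)>215)&(P[:,2]<8);Q=P[s];print('card',s.sum(),Q.min(0),Q.max(0),cv2.minAreaRect(Q[:,:2].astype(np.float32)))
# flask top-surface plane fit
P=W[243:264,326:358].reshape(-1,3);P=P[P[:,2]>50];c=P.mean(0);n=np.linalg.svd(P-c)[2][2];n*=np.sign(n[2]);print('plane',c.round(1),n.round(3),len(P))
for v in (247,253,259): print([tuple(W[v,u].round().astype(int)) for u in range(318,388,4)])
E
python3 m.py
```

```text
boardtop 446 min [ 662. -128.   63.] max [694.  66.  75.] rect [677.6 -30.5] [194.3  29.4] 88.9
divtops 293 min [ 637. -127.   38.] max [685.  68.  50.] rect [660.9 -29. ] [194.8  46.8] 89.0
neigh body 453 min [ 637. -121.   70.] max [689. -34.  80.] rect [662.9 -76.9] [86.5 50.6] 88.9
neigh cap 134 min [646. -88. 106.] max [672. -65. 124.] rect [658.7 -76.4] [23.1 25.6] 89.3
flask all 778 min [ 499. -251.   38.] max [ 548. -163.   89.] rect [ 523.7 -208.9] [43.9 89.5] 6.2
flask cap 251 min [ 507. -289.   48.] max [ 544. -245.   90.] rect [ 527.2 -266.7] [32.7 44.9] 9.9
soap 451 min [ 490. -299.   21.] max [ 570. -243.   32.] rect [ 530.4 -270.8] [77.9 51.5] 5.3
jar 724 min [ 625. -313.   50.] max [ 691. -246.   64.] rect [ 657.6 -279.3] [67.1 66. ] 88.1
candle 247 min [ 704. -244.   60.] max [ 773. -174.   81.] rect [ 738.  -208.3] [68.4 69.2] 61.7
carton 429 min [566. 134. 105.] max [603. 188. 117.] rect [585.2 161.5] [53.  34.5] 85.5
card 817 [623.65304111 -35.70457453  -4.55087745] [684.03378867  77.11619896   6.2656102 ] ((653.5, 20.65872573852539), (113.63688659667969, 58.06157
[... 1921 characters left out ...]
.int64(513), np.int64(-173), np.int64(60)), (np.int64(512), np.int64(-181), np.int64(67)), (np.int64(512), np.int64(-189), np.int64(68)), (np.int64(512), np.int64(-197), np.int64(72)), (np.int64(511), np.int64(-205), np.int64(74)), (np.int64(511), np.int64(-213), np.int64(79)), (np.int64(511), np.int64(-221), np.int64(82)), (np.int64(510), np.int64(-229), np.int64(85)), (np.int64(511), np.int64(-239), np.int64(76)), (np.int64(512), np.int64(-255), np.int64(43)), (np.int64(513), np.int64(-267), np.int64(29)), (np.int64(512), np.int64(-276), np.int64(29)), (np.int64(512), np.int64(-286), np.int64(25)), (np.int64(512), np.int64(-294), np.int64(27)), (np.int64(513), np.int64(-311), np.int64(1))]
```

View pics/crop1.png

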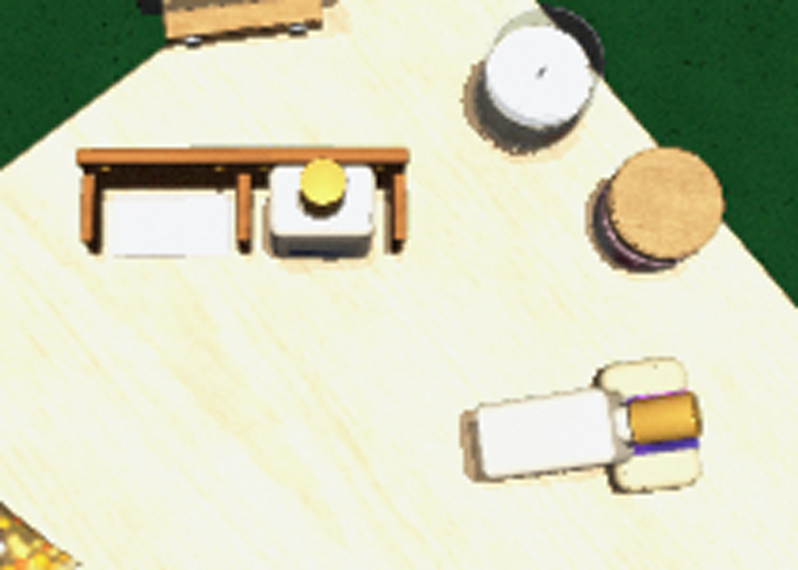

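Request:
drive_tool --plan '[[[-1,20,15,0,6.5],[-1,20,15,0,6.5],[-1,20,15,0,6.5],[-1,20,15,0,6.5],[-1,20,15,0,6.5],[-1,20,15,0,6.5],[-1,20,15,0,6.5],[-1,20,15,0,6.5],[-1,20,15,0,6.5],[-1,20,15,0,6.5],[-1,0,0,0,0],[-1,0,0,0,0]]]'

```text
clock: 1.1
position: [463.4, -416.1, 230.6]
ee_rot: [-0.707, 0.708, 0.001, -0.0]
contact_force: [1.0, 0.2, 0.0]
gripper_width: 85.4
grasp_force: 0.0
```

```bash
cat >> h.py <<'E'
def st():
    s=read_state();q=s['ee_rot'];from scipy.spatial.transform import Rotation as R
    M=R.from_quat(q).as_matrix();y=M[:,1]
    print('t',round(s['clock'],2),'p',s['position'].round(1),'yaw_y',round(np.degrees(np.arctan2(-y[0],y[1])),1),'F',s['contact_force'].round(2),'w',round(s['gripper_width'],1),'j',s['joints'].round(2))
    return s
E
python3 - <<'E'
from h import *
s=st();p=s['position']
im,W=shot('side','s2.png')
d=np.linalg.norm(W-p,axis=2);m=(d<220)&(W[...,2]>100)
v,u=np.where(m);v0,v1,u0,u1=v.min(),v.max(),u.min(),u.max();print(u0,u1,v0,v1)
cv2.imwrite('pics/s2c.png',cv2.resize(im[max(v0-10,0):v1+15,u0-10:u1+10],None,fx=5,fy=5,interpolation=2)[:,:,::-1])
for z in range(-10,150,8):
    q=W[m&(abs(W[...,2]-p[2]-z)<4)]
    if len(q): print(z,'x',(q[:,0].min()-p[0]).round(),(q[:,0].max()-p[0]).round(),np.unique((q[:,0]-p[0]).round(-1)).astype(int))
E
```

```text
t 1.1 p [ 463.4 -416.1  230.6] yaw_y 89.9 F [1.   0.17 0.04] w 85.4 j [-0.47  0.38  0.   -0.   -1.19  0.47]
311 365 24 104
14 x -49.0 48.0 [-50 -40  40  50]
22 x -58.0 55.0 [-60 -50 -40  40  50  60]
30 x -57.0 55.0 [-60 -50 -40  40  50  60]
38 x -56.0 56.0 [-60 -50 -40  40  50  60]
46 x -56.0 56.0 [-60 -50 -40  40  50  60]
54 x -70.0 70.0 [-70 -60 -50 -40  40  50  60  70]
62 x -73.0 72.0 [-70 -60 -50 -40 -30  30  40  50  60  70]
70 x -73.0 72.0 [-70 -60 -50 -40 -30 -20 -10   0  10  20  30  40  50  60  70]
78 x -73.0 71.0 [-70 -60 -40 -30 -20 -10   0  10  20  30  40  60  70]
86 x -72.0 70.0 [-70 -60 -30 -20 -10   0  10  20  30  60  70]
94 x -70.0 69.0 [-70 -60 -50 -40 -30 -20 -10   0  10  20  30  40  50  60  70]
102 x -69.0 68.0 [-70 -60 -50 -40 -30 -20 -10   0  10  20  30  40  50  60  70]
110 x -69.0 68.0 [-70 -60 -50 -40 -30 -20 -10   0  10  20  30  40  50  60  70]
118 x -65.0 63.0 [-60 -40 -30 -20 -10   0  10  20  30  40  60]
126 x -35.0 36.0 [-40 -30 -20 -10   0  10  20  30  40]
134 x -35.0 36.0 [-30 -20 -10   0  10  20  30  40]
142 x -34.0 36.0 [-30 -20 -10   0  10  20  30  40]
```

The open fingers' profile is now measured: backs at ±57 mm, tips 13 mm above the TCP, knuckles out to ±72 mm from TCP+52 up. I'll tip the flask with the side of the +x finger, keeping the palm off to the −x side. First I move behind the cap end.

Request:
drive_tool --plan '[[[-1,3,9,-20,1.1],[-1,3,9,-20,1.1],[-1,3,9,-20,1.1],[-1,3,9,-20,1.1],[-1,3,9,-20,1.1],[-1,3,9,-20,1.1],[-1,0,9,-20,0],[-1,0,9,-20,0],[-1,0,9,-20,0],[-1,0,9,-16,0],[-1,0,0,0,0],[-1,0,0,0,0]]]'

```text
clock: 2.15
position: [479.8, -327.6, 34.9]
ee_rot: [0.746, -0.666, -0.001, 0.001]
contact_force: [-0.2, 0.5, 0.9]
gripper_width: 85.4
grasp_force: 0.0
```

```bash
python3 - <<'E'
from h import *
s=st()
a,W=shot('top');b,V=shot('side')
A=cv2.resize(a[200:290,300:430],(780,540),interpolation=2);B=cv2.resize(b[130:250,270:410],None,fx=5.5,fy=5.5,interpolation=2)
cv2.imwrite('pics/a3.png',np.hstack([cv2.resize(A,(400,277)),cv2.resize(B,(400,343))[:277]])[:,:,::-1])
E
```

```text
t 2.15 p [ 479.8 -327.6   34.9] yaw_y 96.4 F [-0.22  0.46  0.88] w 85.4 j [-0.32  0.52 -0.33  0.   -0.72  0.43]
```

View pics/a3.png

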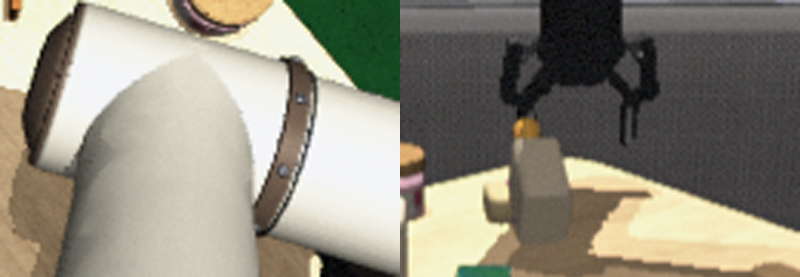

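The arm hides the top view. In the side crop the left (+x) finger lines up with the cap, at about (525,130) in the crop. Now I close the gap and follow the tipping arc, rising slightly faster than the cap.

Request:
drive_tool --plan '[[[-1,-0.7,6,-2,0],[-1,-0.7,6,-2,0],[-1,-0.6,6,-1,0],[-1,-0.4,3,0,0],[-1,-0.3,3.1,5,0],[-1,-0.3,3.1,5,0],[-1,-0.4,3.5,4.8,0],[-1,-0.4,3.5,4.8,0],[-1,-0.4,3.8,4.5,0],[-1,-0.4,3.8,4.5,0],[-1,-0.5,4.1,4,0],[-1,-0.5,4.1,4,0],[-1,0,0,0,0]]]'

```text
clock: 3.33
position: [475.5, -276.5, 67.9]
ee_rot: [0.746, -0.666, 0.001, -0.0]
contact_force: [0.4, 0.3, -0.1]
gripper_width: 85.6
grasp_force: 0.0
```

```bash
cat >> h.py <<'E'
def sidecrop(fn,b,u0=270,u1=410,v0=120,v1=250):
    cv2.imwrite('pics/'+fn,cv2.resize(b[v0:v1,u0:u1],None,fx=3,fy=3,interpolation=2)[:,:,::-1])
E
python3 - <<'E'
from h import *
s=st()
b,V=shot('side');sidecrop('a4.png',b)
m=(V[...,0]>490)&(V[...,0]<560)&(V[...,1]>-300)&(V[...,1]<-100)&(V[...,2]>20)
hsv=cv2.cvtColor(b,cv2.COLOR_RGB2HSV)
g=m&(hsv[...,0]>10)&(hsv[...,0]<30)&(hsv[...,1]>150)
print('cap',g.sum(),np.nanmean(V[g],0).round(1),'top z',np.nanmax(V[g][:,2]) if g.any() else 0)
P=V[m&~g];c=P.mean(0);print(c.round(1),P.min(0).round(),P.max(0).round())
E
```

```text
t 3.33 p [ 475.5 -276.5   67.9] yaw_y 96.5 F [ 0.38  0.29 -0.11] w 85.6 j [-0.23  0.43 -0.38  0.   -0.75  0.35]
cap 113 [ 527.4 -232.5  107.5] top z 298.9587073014629
[ 517.  -219.5  153.6] [ 490. -292.   20.] [ 560. -100.  443.]
```

View pics/a4.png

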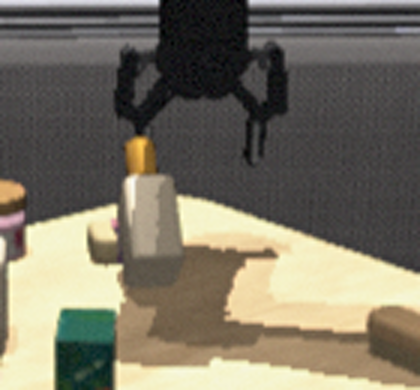

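The side view shows the flask tilting up with the cap against the finger at about (140,155) in the crop, and the body clear of the soap. I'll continue the arc past balance.

Request:
drive_tool --plan '[[[-1,-0.5,4.4,3.3,0],[-1,-0.5,4.4,3.3,0],[-1,-0.5,4.6,2.8,0],[-1,-0.5,4.6,2.8,0],[-1,-0.5,4.8,2.3,0],[-1,-0.5,4.8,2.3,0],[-1,-0.4,4,2,0],[-1,-0.3,3,1,0],[-1,-0.2,2,0,0],[-1,-0.1,1,0,0],[-1,0,0,0,0],[-1,0,0,0,0],[-1,0,0,0,0]]]'

```text
clock: 4.47
position: [471.1, -239.6, 86.6]
ee_rot: [0.746, -0.666, -0.0, 0.0]
contact_force: [0.1, -0.1, -0.1]
gripper_width: 85.5
grasp_force: 0.0
```

```bash
python3 - <<'E'
from h import *
s=st()
b,V=shot('side');sidecrop('a5.png',b)
m=(V[...,0]>480)&(V[...,0]<560)&(V[...,1]>-300)&(V[...,1]<-80)&(V[...,2]>8)&(V[...,2]<130)
P=V[m]
for z in range(10,130,10):
    q=P[abs(P[:,2]-z)<5]
    if len(q): print(z,len(q),np.percentile(q,[5,50,95],0)[:,:2].round(1).tolist())
E
```

```text
t 4.47 p [ 471.1 -239.6   86.6] yaw_y 96.4 F [ 0.08 -0.05 -0.1 ] w 85.5 j [-0.16  0.38 -0.42  0.   -0.78  0.28]
10 83 [[500.9, -244.2], [532.2, -128.2], [555.7, -123.1]]
20 151 [[500.3, -284.3], [538.6, -151.4], [557.4, -123.0]]
30 87 [[498.9, -168.4], [520.8, -126.0], [541.8, -122.3]]
40 87 [[499.2, -159.5], [520.9, -126.0], [540.6, -122.2]]
50 80 [[499.1, -159.5], [520.9, -125.9], [540.8, -122.6]]
60 86 [[498.3, -158.3], [521.5, -126.0], [540.6, -121.6]]
70 157 [[500.2, -171.9], [521.1, -133.8], [539.6, -124.4]]
80 36 [[510.5, -153.7], [522.4, -146.7], [530.4, -139.1]]
90 45 [[508.7, -153.9], [520.6, -145.0], [531.6, -141.3]]
100 56 [[508.8, -228.6], [518.5, -146.8], [531.7, -141.7]]
110 69 [[506.3, -228.9], [519.0, -149.1], [529.9, -140.8]]
120 63 [[509.3, -235.3], [520.0, -161.4], [527.5, -141.5]]
```

View pics/a5.png

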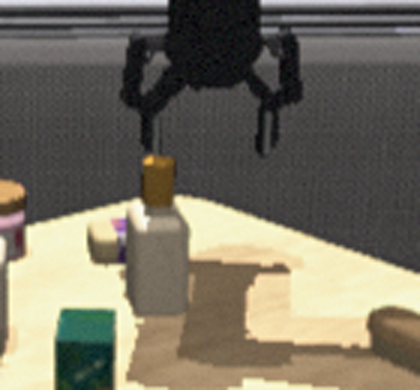

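The flask now stands upright at about (520,−154), shown in the crop at (158,255). Next I raise the tool, turn it to yaw −1°, and check the width of finger and knuckle in profile.

Request:
drive_tool --plan '[[[-1,0,0,30,0],[-1,0,0,30,0],[-1,0,10.3,0,-6.96],[-1,0,10.3,0,-6.96],[-1,0,10.3,0,-6.96],[-1,0,10.3,0,-6.96],[-1,0,10.3,0,-6.96],[-1,0,10.3,0,-6.96],[-1,0,10.3,0,-6.96],[-1,0,10.3,0,-6.96],[-1,0,10.3,0,-6.96],[-1,0,10.3,0,-6.96],[-1,0,10.3,0,-6.96],[-1,0,10.3,0,-6.96],[-1,0,10.3,0,-6.96],[-1,0,10.3,0,-6.96],[-1,-4,0,0,0],[-1,0,0,0,0]]]'

```text
clock: 6.02
position: [466.4, -95.2, 146.6]
ee_rot: [0.007, 1.0, 0.0, -0.0]
contact_force: [0.1, -0.4, -0.3]
gripper_width: 85.4
grasp_force: 0.0
```

```bash
cat >> h.py <<'E'
def flask(V,x0,x1,y0,y1):
    "side-camera fit: +y face line (yaw) and cap centre"
    m=(V[...,0]>x0)&(V[...,0]<x1)&(V[...,1]>y0)&(V[...,1]<y1)&np.isfinite(V[...,2])
    P=V[m];B=P[(P[:,2]>15)&(P[:,2]<66)];C=P[(P[:,2]>88)&(P[:,2]<116)]
    for _ in range(4):
        k=np.polyfit(B[:,0],B[:,1],1);r=B[:,1]-np.polyval(k,B[:,0]);B=B[abs(r)<max(2,1.5*r.std())]
    xs=np.percentile(B[:,0],[2,98]);xc=xs.mean();th=np.arctan(k[0]);yf=np.polyval(k,xc)
    print('n',len(B),'face x',xs.round(1),'yface',yf.round(1),'yaw',np.degrees(th).round(1),'=> centre',round(xc+31*np.sin(th),1),round(yf-31*np.cos(th),1))
    if len(C): print('cap x',np.percentile(C[:,0],[3,97]).round(1),'y near',np.percentile(C[:,1],97).round(1))
E
python3 - <<'E'
from h import *
s=st();p=s['position']
b,V=shot('side')
flask(V,490,550,-200,-100)
m=(abs(V[...,0]-p[0])<110)&(abs(V[...,1]-p[1])<110)
for z in range(10,130,10):
    q=V[m&(abs(V[...,2]-p[2]-z)<5)]
    if len(q): print(z,(q[:,0].min()-p[0]).round(),(q[:,0].max()-p[0]).round(),'y',(q[:,1].max()-p[1]).round())
E
```

```text
t 6.02 p [466.4 -95.2 146.6] yaw_y -0.8 F [ 0.14 -0.43 -0.25] w 85.4 j [ 0.14  0.22 -0.47 -0.   -0.88 -1.73]
n 267 face x [497.6 537. ] yface -125.6 yaw 3.0 => centre 518.9 -156.6
cap x [506.4 531.7] y near -140.2
10 -9.0 10.0 y 52.0
20 -11.0 11.0 y 61.0
30 -11.0 11.0 y 61.0
40 -11.0 12.0 y 62.0
50 -11.0 12.0 y 63.0
60 -11.0 13.0 y 79.0
70 -12.0 17.0 y 77.0
80 -11.0 17.0 y 77.0
90 -10.0 19.0 y 77.0
100 -20.0 19.0 y 76.0
110 -19.0 15.0 y 74.0
120 -21.0 24.0 y 69.0
```

```bash
python3 - <<'E'
from h import *
s=read_state();p=s['position']
b,V=shot('side')
m=(abs(V[...,0]-p[0])<110)&(V[...,1]-p[1]>56)&(V[...,1]-p[1]<110)
for z in range(20,130,8):
    q=V[m&(abs(V[...,2]-p[2]-z)<4)]
    if len(q): print(z,len(q),(q[:,0].min()-p[0]).round(1),(q[:,0].max()-p[0]).round(1),'y',np.percentile(q[:,1]-p[1],[5,95]).round())
E
```

```text
20 14 -5.6 7.2 y [57. 62.]
28 17 -5.7 7.1 y [57. 60.]
36 18 -5.1 7.7 y [57. 61.]
44 17 -6.5 5.8 y [56. 60.]
52 18 -10.2 14.3 y [57. 68.]
60 42 -12.2 14.1 y [70. 78.]
68 42 -12.5 13.9 y [69. 78.]
76 23 -11.1 12.6 y [68. 78.]
84 44 -11.1 12.9 y [67. 76.]
92 52 -10.9 12.8 y [64. 75.]
100 51 -10.9 12.6 y [61. 74.]
108 55 -12.8 13.7 y [66. 73.]
116 25 -10.0 11.8 y [63. 71.]
```

The fingers' side faces are only full width near the pads, and the outer knuckles are ±13 mm wide. So I'll push with the fingers about 30 mm apart at TCP z ≈ 52, which keeps the palm just over the cap height. I'll start with a short test push and check for tilt.

Request:
drive_tool --plan '[[[0.3,0,-10.5,0,0],[0.3,0,-10.5,0,0],[0.3,0,-10.5,-10,0],[0.3,0,-10.5,-14,0],[0.3,0,-10.5,-14,0],[0.3,0,-10.5,-14,0],[0.3,0,0,-14,0],[0.3,0,0,-14,0],[0.3,0,0,-14,0],[0.3,4,0,0,0],[0.3,4,0,0,0],[0.3,3,0,0,0],[0.3,3,0,0,0],[0.3,3,0,0,0],[0.3,3,0,0,0],[0.3,3,0,0,0],[0.3,3,0,0,0],[0.3,0,0,0,0]]]'

```text
clock: 7.62
position: [494.1, -158.2, 53.0]
ee_rot: [0.008, 1.0, -0.0, 0.001]
contact_force: [0.1, -0.6, 1.1]
gripper_width: 30.1
grasp_force: 0.2
```

```bash
cat >> h.py <<'E'
def tilt(V,x0,x1,y0,y1):
    m=(V[...,0]>x0)&(V[...,0]<x1)&(V[...,1]>y0)&(V[...,1]<y1)&np.isfinite(V[...,2])
    P=V[m]
    for z in (12,25,40,55,68):
        q=P[abs(P[:,2]-z)<4]
        if len(q): print(' z',z,'x',np.percentile(q[:,0],[4,96]).round(1),'y',np.percentile(q[:,1],[50,95]).round(1))
E
python3 - <<'E'
from h import *
s=st();b,V=shot('side');np.save('s6.npy',V);cv2.imwrite('pics/s6.png',b[:,:,::-1])
flask(V,490,570,-200,-100);tilt(V,490,570,-140,-100)
E
```

```text
t 7.62 p [ 494.1 -158.2   53. ] yaw_y -1.0 F [ 0.05 -0.61  1.07] w 30.1 j [ 0.    0.41 -0.47  0.   -0.68 -1.59]
n 275 face x [495.2 544.6] yface -125.4 yaw 5.8 => centre 523.0 -156.2
cap x [492.  548.9] y near -107.5
 z 12 x [498.6 539.1] y [-125.8 -120.9]
 z 25 x [503.9 541.7] y [-125.4 -120.5]
 z 40 x [504.1 544.3] y [-124.9 -122.4]
 z 55 x [495.2 546.9] y [-126.3 -121.3]
 z 68 x [491.7 549.3] y [-125.8 -120.1]
```

The flask tilts about 10° instead of sliding, so this contact is too high for the table friction. I'll back off gently to let it settle.

Request:
drive_tool --plan '[[[0.3,-2,0,0,0],[0.3,-2,0,0,0],[0.3,-2,0,0,0],[0.3,-2,0,0,0],[0.3,-2,0,0,0],[0.3,-3,0,0,0],[0.3,-4,0,0,0],[0.3,-10,0,0,0],[0.3,-10,0,0,0],[0.3,0,0,0,0]]]'

```text
clock: 8.5
position: [453.0, -158.2, 52.4]
ee_rot: [0.009, 1.0, 0.0, -0.001]
contact_force: [-1.0, 0.4, -0.1]
gripper_width: 29.7
grasp_force: 0.0
```

```bash
python3 - <<'E'
from h import *
s=st();p=s['position'];b,V=shot('side')
flask(V,490,570,-200,-100);tilt(V,490,570,-140,-100)
m=(abs(V[...,0]-p[0])<110)&(abs(V[...,1]-p[1])<110)
for z in range(-5,130,9):
    q=V[m&(abs(V[...,2]-p[2]-z)<4.5)&(V[...,0]<494)]
    if len(q): print(z,(q[:,0].min()-p[0]).round(),(q[:,0].max()-p[0]).round(),'y',np.percentile(q[:,1]-p[1],[5,95]).round())
E
```

```text
t 8.5 p [ 453.  -158.2   52.4] yaw_y -1.0 F [-1.03  0.44 -0.15] w 29.7 j [ 0.    0.36 -0.57 -0.   -0.64 -1.59]
n 269 face x [497.3 537.1] yface -125.8 yaw 3.1 => centre 518.9 -156.8
cap x [506.4 531.8] y near -141.0
 z 12 x [496.5 538.5] y [-126.1 -121.8]
 z 25 x [497.4 538.1] y [-126.4 -122.2]
 z 40 x [498.  538.3] y [-126.1 -122.4]
 z 55 x [498.6 537.4] y [-126.  -122.3]
 z 68 x [497.6 537.6] y [-126.2 -121.2]
-5 -5.0 6.0 y [20. 25.]
4 -11.0 11.0 y [-14.  30.]
13 -10.0 11.0 y [-15.  33.]
22 -10.0 11.0 y [-14.  32.]
31 -9.0 10.0 y [-15.  33.]
40 -11.0 13.0 y [-17.  43.]
49 -12.0 13.0 y [-33.  51.]
58 -11.0 13.0 y [ 3. 56.]
67 -10.0 17.0 y [-13.  59.]
76 -12.0 16.0 y [-13.  62.]
85 -16.0 17.0 y [-10.  67.]
94 -18.0 19.0 y [-9. 70.]
103 -19.0 19.0 y [-8. 57.]
112 -11.0 12.0 y [-0. 45.]
121 -23.0 29.0 y [25. 40.]
```

It's upright again at the same place, so the x push has to be lower. A single fully open finger, with the palm beside the cap, can reach down to about z 39. I'll test that.

Request:
drive_tool --plan '[[[-1,0,12,0,0],[-1,0,12,0,0],[-1,0,12,-5,0],[-1,0,12,-5,0],[-1,0,0,-5,0],[-1,0,0,-5,0],[-1,0,0,-5,0],[-1,7,0,0,0],[-1,7,0,0,0],[-1,7,0,0,0],[-1,6,0,0,0],[-1,2,0,0,0],[-1,2,0,0,0],[-1,2,0,0,0],[-1,2,0,0,0],[-1,2,0,0,0],[-1,2,0,0,0],[-1,0,0,0,0]]]'

```text
clock: 10.05
position: [495.4, -110.3, 27.8]
ee_rot: [0.009, 1.0, -0.0, 0.0]
contact_force: [-1.2, -0.0, 1.1]
gripper_width: 85.3
grasp_force: 0.6
```

```bash
python3 - <<'E'
from h import *
s=st();b,V=shot('side');cv2.imwrite('pics/s8.png',cv2.resize(b[130:260,250:410],None,fx=3.5,fy=3.5,interpolation=2)[:,:,::-1])
flask(V,480,570,-180,-100);tilt(V,480,570,-140,-115)
E
```

```text
t 10.05 p [ 495.4 -110.3   27.8] yaw_y -1.0 F [-1.17 -0.03  1.1 ] w 85.3 j [ 0.1   0.44 -0.52  0.   -0.61 -1.69]
n 270 face x [506.2 544.5] yface -125.9 yaw 2.8 => centre 526.9 -156.8
cap x [517.1 541.3] y near -140.5
 z 12 x [506.6 545.2] y [-126.  -121.9]
 z 25 x [506.9 546. ] y [-125.4 -122.3]
 z 40 x [506.3 545.6] y [-126.1 -122.4]
 z 55 x [505.7 545.6] y [-126.8 -122.8]
 z 68 x [507.1 546.7] y [-126.3 -121.8]
```

View pics/s8.png

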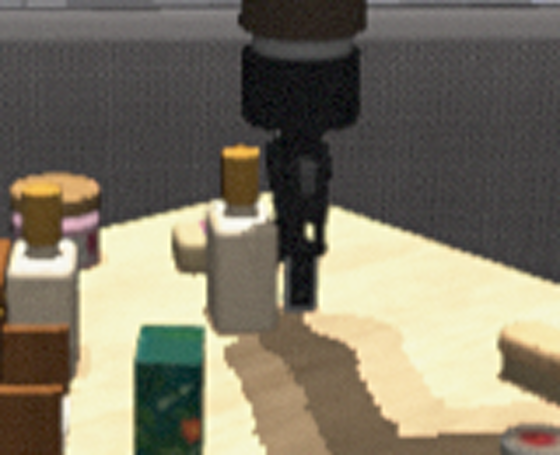

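The flask slides without tilting now, upright and about 8 mm farther at centre x ≈ 527. I'll continue the low x push, slowly.

Request:
drive_tool --plan '[[[-1,3,0,0,0],[-1,3,0,0,0],[-1,3,0,0,0],[-1,3,0,0,0],[-1,3,0,0,0],[-1,3,0,0,0],[-1,3,0,0,0],[-1,3,0,0,0],[-1,3,0,0,0],[-1,3,0,0,0],[-1,3,0,0,0],[-1,3,0,0,0],[-1,0,0,0,0]]]'

```text
clock: 11.18
position: [532.0, -110.3, 27.8]
ee_rot: [0.008, 1.0, -0.0, 0.001]
contact_force: [-0.7, -0.6, 0.0]
gripper_width: 85.4
grasp_force: 0.2
```

```bash
cat > k.py <<'E'
from h import *
import sys
a=list(map(float,sys.argv[1:5]))
s=st();b,V=shot('side')
flask(V,*a);tilt(V,a[0],a[1],a[3]-60,a[3])
E
python3 k.py 515 610 -180 -105
```

```text
t 11.18 p [ 532.  -110.3   27.8] yaw_y -1.0 F [-0.73 -0.61  0.03] w 85.4 j [ 0.09  0.48 -0.43  0.   -0.65 -1.68]
n 237 face x [544.  584.1] yface -127.8 yaw -0.3 => centre 563.9 -158.8
cap x [553.1 576.8] y near -142.4
 z 12 x [543.6 584. ] y [-128.1 -125.3]
 z 25 x [541.1 584.1] y [-128.4 -123.4]
 z 40 x [541.6 583.3] y [-128.1 -125.2]
 z 55 x [530.2 583. ] y [-127.9 -124. ]
 z 68 x [528.5 584.1] y [-128.5 -125. ]
```

Request:
drive_tool --plan '[[[-1,3,0,0,0],[-1,3,0,0,0],[-1,3,0,0,0],[-1,3,0,0,0],[-1,3,0,0,0],[-1,3,0,0,0],[-1,3,0,0,0],[-1,3,0,0,0],[-1,3,0,0,0],[-1,3,0,0,0],[-1,3,0,0,0],[-1,0,0,0,0]]]'

```text
clock: 12.23
position: [565.0, -110.3, 27.8]
ee_rot: [0.008, 1.0, -0.0, 0.0]
contact_force: [-0.6, -0.2, 0.4]
gripper_width: 85.5
grasp_force: 0.3
```

```bash
python3 k.py 548 640 -180 -105
```

```text
t 12.23 p [ 565.  -110.3   27.8] yaw_y -1.0 F [-0.56 -0.17  0.41] w 85.5 j [ 0.09  0.52 -0.35  0.   -0.69 -1.68]
n 239 face x [577.2 617.3] yface -129.4 yaw -3.8 => centre 595.2 -160.3
cap x [574.9 609.8] y near -142.4
 z 12 x [576.8 616.6] y [-128.7 -125.4]
 z 25 x [575.5 616.1] y [-129.6 -125.6]
 z 40 x [577.1 616.6] y [-128.8 -125.2]
 z 55 x [563.4 617.2] y [-129.4 -125.1]
 z 68 x [562.  617.6] y [-130.6 -126.8]
```

The flask is at about (597,−160), upright, with yaw about −3°. Next is the y push, using the back of the open +y finger, which keeps the tool slim in x and clear of the neighbour's cap. I go over the top and come down behind the flask's −y side.

Request:
drive_tool --plan '[[[-1,-5,0,0,0],[-1,-5,0,0,0],[-1,0,0,35,0],[-1,0,0,35,0],[-1,0,0,35,0],[-1,4.2,-15.6,0,0],[-1,4.2,-15.6,0,0],[-1,4.2,-15.6,0,0],[-1,4.2,-15.6,0,0],[-1,4.2,-15.6,0,0],[-1,4.2,-15.6,0,0],[-1,4.2,-15.6,0,0],[-1,4.2,-15.6,0,0],[-1,4.2,-15.6,0,0],[-1,4.2,-15.6,0,0],[-1,0,0,-25,0],[-1,0,0,-25,0],[-1,0,0,-25,0],[-1,0,0,-25,0],[-1,0,0,-5,0]]]'

```text
clock: 13.95
position: [592.5, -265.3, 23.0]
ee_rot: [0.009, 1.0, 0.001, -0.004]
contact_force: [-0.8, -0.0, -1.2]
gripper_width: 85.5
grasp_force: 0.0
```

```bash
python3 k.py 548 640 -180 -105; python3 - <<'E'
from h import *
b,V=shot('side');a,W=shot('top')
cv2.imwrite('pics/p9.png',np.hstack([cv2.resize(a[130:290,190:400],(400,305)),cv2.resize(b[130:290,190:400],(400,305))])[:,:,::-1])
E
```

```text
t 13.95 p [ 592.5 -265.3   23. ] yaw_y -1.1 F [-0.76 -0.01 -1.19] w 85.5 j [-0.17  0.63 -0.15 -0.   -0.8  -1.42]
n 240 face x [577.3 617.2] yface -129.1 yaw -3.6 => centre 595.3 -160.0
cap x [583.8 607.5] y near -142.5
 z 12 x [576.9 616.7] y [-128.5 -125.3]
 z 25 x [575.6 616.2] y [-129.5 -125.1]
 z 40 x [577.1 617.3] y [-129.3 -126.3]
 z 55 x [574.4 617.2] y [-128.9 -125.7]
 z 68 x [574.4 617.1] y [-131.1 -126.2]
```

View pics/p9.png

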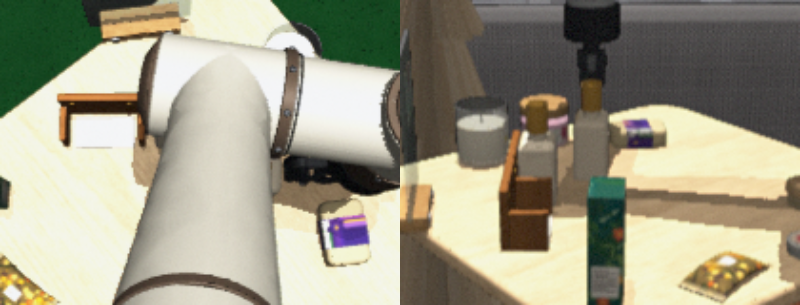

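The side view shows the flask upright in front of the rack. The tool is behind it at crop (590,60), and jar, candle, carton and neighbour are untouched. Now I start the y push.

Request:
drive_tool --plan '[[[-1,2,0,4,0],[-1,2,0,1,0],[-1,0,0,0,0],[-1,0,4,0,0],[-1,0,4,0,0],[-1,0,3,0,0],[-1,0,3,0,0],[-1,0,3,0,0],[-1,0,3,0,0],[-1,0,3,0,0],[-1,0,3,0,0],[-1,0,3,0,0],[-1,0,3,0,0],[-1,0,3,0,0],[-1,0,3,0,0],[-1,0,0,0,0]]]'

```text
clock: 15.43
position: [600.0, -227.7, 32.7]
ee_rot: [0.008, 1.0, 0.0, -0.0]
contact_force: [-0.3, -0.5, 0.4]
gripper_width: 85.2
grasp_force: 0.5
```

```bash
python3 k.py 548 640 -180 -85
```

```text
t 15.43 p [ 600.  -227.7   32.7] yaw_y -1.0 F [-0.3  -0.53  0.4 ] w 85.2 j [-0.11  0.6  -0.17 -0.   -0.8  -1.48]
n 233 face x [575.4 612.6] yface -108.1 yaw -0.8 => centre 593.6 -139.1
cap x [582.  612.2] y near -122.4
 z 12 x [572.7 615. ] y [-109.2 -105.5]
 z 25 x [575.1 614.9] y [-108.4 -104.7]
 z 40 x [573.  613.9] y [-108.  -104.3]
 z 55 x [574.7 622.1] y [-107.7 -104.1]
 z 68 x [573.1 614.7] y [-108.7 -102.7]
```

Request:
drive_tool --plan '[[[-1,0,-5,0,0],[-1,-5,0,-4,0],[-1,0,4,0,0],[-1,0,4,0,0],[-1,0,4,0,0],[-1,0,4,0,0],[-1,0,4,0,0],[-1,0,4,0,0],[-1,0,4,0,0],[-1,0,4,0,0],[-1,0,4,0,0],[-1,0,4,0,0],[-1,0,4,0,0],[-1,0,4,0,0],[-1,0,4,0,0],[-1,0,0,0,0]]]'

```text
clock: 16.82
position: [595.1, -180.5, 28.7]
ee_rot: [0.008, 1.0, 0.0, -0.0]
contact_force: [-0.2, -0.7, -1.2]
gripper_width: 85.2
grasp_force: 0.2
```

```bash
python3 k.py 548 628 -130 -40
```

```text
t 16.82 p [ 595.1 -180.5   28.7] yaw_y -1.0 F [-0.21 -0.69 -1.15] w 85.2 j [-0.03  0.58 -0.23 -0.   -0.76 -1.55]
n 210 face x [576.9 614.8] yface -61.0 yaw -1.1 => centre 595.3 -92.0
cap x [583.2 607.8] y near -74.7
 z 12 x [601.4 617.2] y [-62.  -59.2]
 z 25 x [599.2 617.1] y [-61.9 -58.4]
 z 40 x [575.8 615.8] y [-61.6 -58.1]
 z 55 x [575.9 616.9] y [-61.1 -57.9]
 z 68 x [574.6 616.9] y [-61.8 -57.4]
```

Request:
drive_tool --plan '[[[-1,0,4,0,0],[-1,0,4,0,0],[-1,0,4,0,0],[-1,0,4,0,0],[-1,0,4,0,0],[-1,0,4,0,0],[-1,0,4,0,0],[-1,0,4,0,0],[-1,0,4,0,0],[-1,0,4,0,0],[-1,0,4,0,0],[-1,0,4,0,0],[-1,0,4,0,0],[-1,0,4,0,0],[-1,0,4,0,0],[-1,0,4,0,0],[-1,0,4,0,0],[-1,0,4,0,0],[-1,0,0,0,0]]]'

```text
clock: 18.45
position: [595.1, -108.5, 28.7]
ee_rot: [0.008, 1.0, 0.0, 0.0]
contact_force: [0.8, -0.7, -0.1]
gripper_width: 85.3
grasp_force: 0.2
```

```bash
python3 k.py 548 628 -58 50
```

```text
t 18.45 p [ 595.1 -108.5   28.7] yaw_y -0.9 F [ 0.75 -0.71 -0.15] w 85.3 j [ 0.09  0.56 -0.27 -0.   -0.74 -1.67]
n 132 face x [584.7 616.8] yface 10.8 yaw -4.4 => centre 598.4 -20.1
cap x [582.8 608.1] y near -3.3
 z 12 x [604.3 617. ] y [10.  11.7]
 z 25 x [604.2 616.9] y [ 9.6 12.7]
 z 40 x [602.1 616.8] y [10.2 13.4]
 z 55 x [600.  616.7] y [10.6 13.8]
 z 68 x [575.  616.6] y [10.9 14.5]
```

Request:
drive_tool --plan '[[[-1,0,4,0,0],[-1,0,4,0,0],[-1,0,4,0,0],[-1,0,4,0,0],[-1,0,4,0,0],[-1,0,4,0,0],[-1,0,4,0,0],[-1,0,4,0,0],[-1,0,4,0,0],[-1,0,1,0,0],[-1,0,0,0,0],[-1,0,-10,0,0],[-1,-30,-10,0,0],[-1,-40,-5,0,0],[-1,-40,0,20,0],[-1,-40,0,20,0],[-1,-40,0,0,0],[-1,0,0,0,0]]]'

```text
clock: 20.0
position: [400.3, -98.5, 65.3]
ee_rot: [0.01, 1.0, 0.0, -0.004]
contact_force: [-0.6, -0.0, -0.7]
gripper_width: 85.6
grasp_force: 0.0
```

```bash
python3 k.py 548 634 -20 80; python3 - <<'E'
from h import *
a,W=shot('top','t10.png');np.save('t10.npy',W)
cv2.imwrite('pics/t10c.png',cv2.resize(a[150:240,195:325],(780,540),interpolation=2)[:,:,::-1])
def box(name,u0,u1,v0,v1,zl,zh):
    P=W[v0:v1,u0:u1].reshape(-1,3);P=P[(P[:,2]>zl)&(P[:,2]<zh)]
    if len(P)<5: print(name,len(P));return
    r=cv2.minAreaRect(P[:,:2].astype(np.float32));print(name,len(P),'min',P.min(0).round(),'max',P.max(0).round(),np.round(r[0],1),np.round(r[1],1),round(r[2],1))
box('neigh cap',265,310,170,215,108,125);box('flask cap',220,262,170,240,108,125)
box('flask top',215,266,190,245,70,82);box('neigh top',270,300,180,215,74,82);box('divs',215,315,180,212,40,49)
E
```

```text
t 20.0 p [400.3 -98.5  65.3] yaw_y -1.2 F [-0.61 -0.03 -0.66] w 85.6 j [ 0.15  0.25 -0.71 -0.   -0.62 -1.74]
n 120 face x [602.5 616.7] yface 46.5 yaw -12.5 => centre 602.9 16.2
cap x [583.8 608.2] y near 31.4
 z 12 x [604.6 616.9] y [45.6 50.1]
 z 25 x [604.5 616.8] y [46.2 49. ]
 z 40 x [604.5 616.7] y [46.5 48.4]
 z 55 x [602.4 616.6] y [47.2 50. ]
 z 68 x [586.6 616.5] y [45.8 49. ]
neigh cap 131 min [647. -88. 110.] max [671. -65. 124.] [659.1 -76.3] [23.1 24.7] 89.9
flask cap 132 min [582.   3. 108.] max [607.  27. 125.] [594.8  14.8] [24.8 23.9] 0.1
flask top 375 min [573. -14.  70.] max [616.  46.  80.] [594.3  15.9] [59.7 41.5] 88.6
neigh top 320 min [ 639. -107.   74.] max [683. -47.  81.] [660.7 -76.8] [59.6 43.2] 88.4
divs 255 min [ 637. -127.   40.] max [686.  68.  49.] [660.8 -29.3] [194.8  47.4] 89.2
```

View pics/t10c.png

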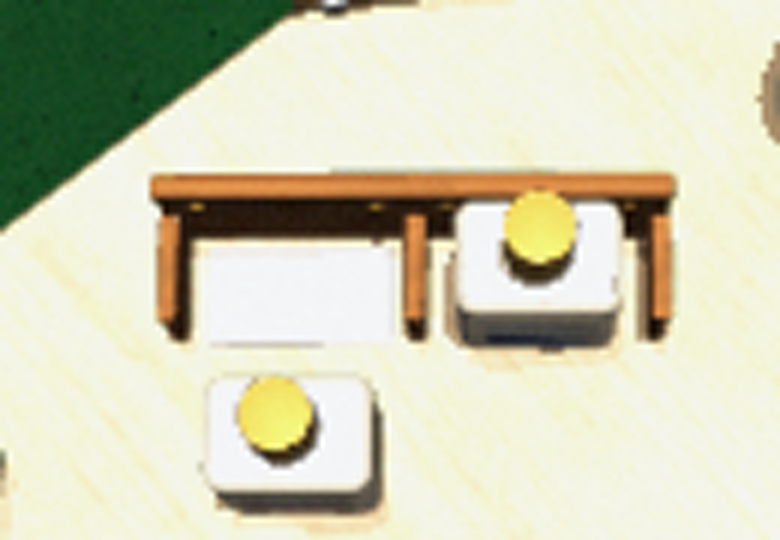

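The top view shows the flask upright in front of the empty bay at (594.5,15.5), yaw about −1.4°. Its cap is at crop (275,413), and the neighbour is unmoved. Home is about 65 mm ahead and 2 mm left. For the final push I use the +y finger, yawed so the other finger trails clear of the neighbour.

Request:
drive_tool --plan '[[[-1,14,6.7,-3.7,-0.3],[-1,14,6.7,-3.7,-0.3],[-1,14,6.7,-3.7,-0.3],[-1,14,6.7,-3.7,-0.3],[-1,14,6.7,-3.7,-0.3],[-1,14,6.7,-3.7,-0.3],[-1,14,6.7,-3.7,-0.3],[-1,14,6.7,-3.7,-0.3],[-1,14,6.7,-3.7,-0.3],[-1,10,6.7,-3.7,-0.3],[-1,0,0,0,0],[-1,0,0,0,0]]]'

```text
clock: 21.1
position: [547.4, -29.7, 27.7]
ee_rot: [0.035, 0.999, -0.0, -0.001]
contact_force: [-1.2, -0.9, -1.5]
gripper_width: 85.3
grasp_force: 0.0
```

```bash
python3 k.py 560 634 -20 80
```

```text
t 21.1 p [547.4 -29.7  27.7] yaw_y -4.0 F [-1.18 -0.88 -1.46] w 85.3 j [ 0.24  0.49 -0.42 -0.   -0.66 -1.88]
n 121 face x [602.4 616.7] yface 46.7 yaw -10.3 => centre 604.0 16.2
cap x [560.5 608.2] y near 45.2
 z 12 x [604.6 616.9] y [46.4 49.2]
 z 25 x [604.5 616.8] y [46.9 49.5]
 z 40 x [604.5 616.7] y [46.6 49.9]
 z 55 x [602.5 616.6] y [46.6 49.9]
 z 68 x [574.3 616.5] y [44.8 48.6]
```

Request:
drive_tool --plan '[[[-1,2,-2,0,0],[-1,3,0,0,0],[-1,3,0,0,0],[-1,3,0,0,0],[-1,2,0.1,0,0],[-1,2,0.1,0,0],[-1,2,0.1,0,0],[-1,2,0.1,0,0],[-1,2,0.1,0,0],[-1,2,0.1,0,0],[-1,2,0.1,0,0],[-1,2,0.1,0,0],[-1,2,0.1,0,0],[-1,0,0,0,0]]]'

```text
clock: 22.32
position: [575.6, -31.4, 29.7]
ee_rot: [0.034, 0.999, -0.0, -0.0]
contact_force: [-4.7, 0.4, 7.4]
gripper_width: 85.1
grasp_force: 3.4
```

```bash
cat > tk.py <<'E'
from h import *
s=st();b,V=shot('side');a,W=shot('top')
p=s['position']
m=(V[...,0]>560)&(V[...,0]<690)&(V[...,1]>-15)&(V[...,1]<70)
for z in (50,58,68,74): 
    q=V[m&(abs(V[...,2]-z)<3)];
    if len(q): print('side z',z,'x',np.percentile(q[:,0],[3,97]).round(1))
q=V[m&(V[...,2]>106)&(V[...,2]<120)&(V[...,1]<42)&(V[...,1]>10)]
if len(q): print('side cap x',np.percentile(q[:,0],[3,97]).round(1),'y',np.percentile(q[:,1],97).round(1))
hsv=cv2.cvtColor(a,cv2.COLOR_RGB2HSV)
u0=dict(flask=(-30,60),neigh=(-110,-40))
for n,(l,h) in u0.items():
    k=(W[...,1]>l)&(W[...,1]<h)&(W[...,0]>560)&(W[...,0]<700)
    for nm,z0,z1 in(('cap',108,123),('top',71,81)):
        P=W[k&(W[...,2]>z0)&(W[...,2]<z1)&((hsv[...,1]>120)|(nm=='top'))]
        if len(P)>20:
            r=cv2.minAreaRect(P[:,:2].astype(np.float32));print(n,nm,len(P),np.round(r[0],1),np.round(r[1],1),round(r[2],1))
E
python3 tk.py
```

```text
t 22.32 p [575.6 -31.4  29.7] yaw_y -3.9 F [-4.7   0.4   7.38] w 85.1 j [ 0.23  0.52 -0.35  0.   -0.7  -1.87]
side z 50 x [604.5 689.9]
side z 58 x [602.5 687.7]
side z 68 x [571.2 689.5]
side z 74 x [572.7 638. ]
side cap x [568.4 649.1] y 41.4
neigh cap 99 [658.6 -75.3] [20.9 24.9] 88.8
neigh top 240 [630.3 -90.4] [132.2  54.4] 10.3
```

The force here is unexpected: −4.7 N in x and +7.4 N in z. The knuckle is probably riding on the flask's shoulder. I'll back off and look.

Request:
drive_tool --plan '[[[-1,-2,0,0,0],[-1,-2,0,0,0],[-1,-3,0,0,0],[-1,-4,0,0,0],[-1,-6,0,0,0],[-1,-6,0,0,0],[-1,0,0,0,0]]]'

```text
clock: 23.0
position: [551.0, -31.5, 28.8]
ee_rot: [0.035, 0.999, -0.0, -0.001]
contact_force: [-0.4, -0.1, 0.0]
gripper_width: 85.7
grasp_force: 0.0
```

```bash
python3 tk.py; python3 - <<'E'
from h import *
b,V=shot('side')
cv2.imwrite('pics/s11.png',cv2.resize(b[150:270,210:350],(700,600),interpolation=2)[:,:,::-1])
E
```

```text
t 23.0 p [551.  -31.5  28.8] yaw_y -4.0 F [-0.38 -0.06  0.03] w 85.7 j [ 0.24  0.49 -0.41 -0.   -0.67 -1.88]
side z 50 x [604.3 688.3]
side z 58 x [602.8 689.6]
side z 68 x [563.  689.9]
side z 74 x [564.2 614.5]
side cap x [560.6 608.2] y 40.9
flask top 49 [688.3  13.7] [86.9  7.3] 89.0
neigh cap 116 [658.9 -76.4] [22.9 25. ] 88.9
neigh top 386 [664.  -74.7] [68.8 52.6] 88.9
```

View pics/s11.png

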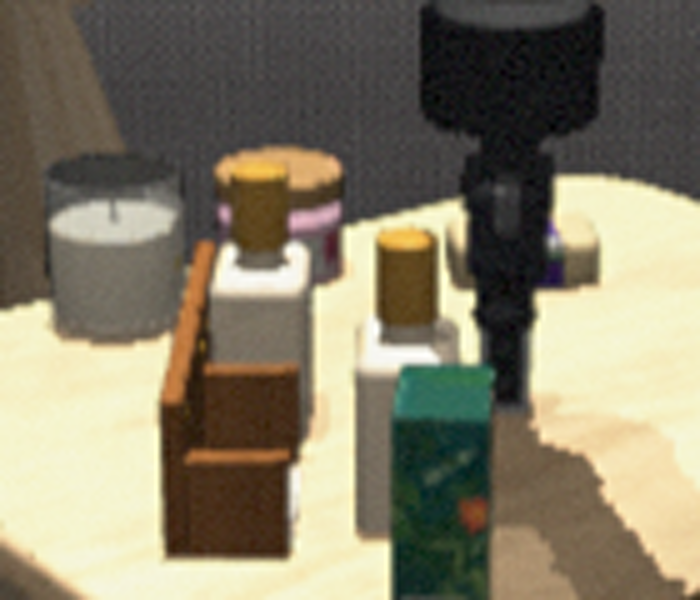

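The flask stands upright and unmoved at crop (405,380). The yawed knuckle had wedged on its shoulder. I'll go back to the configuration that worked, with flat yaw and palm on the +y side, opening reduced to 79 mm so the outer knuckle clears the carton.

Request:
drive_tool --plan '[[[-0.86,-10,0,0,0],[-0.86,-10,0,0,0],[-0.86,-10,10,0.2,0.5],[-0.86,0,16,0.2,0.5],[-0.86,0,16,0.2,0.5],[-0.86,0,16,0.2,0.5],[-0.86,0,16,0.2,0.5],[-0.86,0,16.5,0,0.5],[-0.86,0,0,0,0],[-0.86,0,0,0,0],[-0.86,8,0,0,0],[-0.86,8,0,0,0],[-0.86,8,0,0,0],[-0.86,6,0,0,0],[-0.86,0,0,0,0],[-0.86,0,0,0,0]]]'

```text
clock: 24.48
position: [552.9, 58.7, 29.7]
ee_rot: [0.009, 1.0, -0.0, -0.0]
contact_force: [-0.9, 0.8, 0.1]
gripper_width: 79.9
grasp_force: 0.0
```

```bash
cat > ck.py <<'E'
from h import *
s=st();b,V=shot('side')
m=(V[...,0]>590)&(V[...,0]<690)&(V[...,1]>30)&(V[...,1]<60)
for z in (15,28,42,54,66):
    q=V[m&(abs(V[...,2]-z)<5)]
    if len(q): print('flask side z',z,'xmax',np.percentile(q[:,0],97).round(1),'n',len(q),'y',np.median(q[:,1]).round(1))
q=V[(V[...,0]>570)&(V[...,0]<690)&(V[...,1]>20)&(V[...,1]<45)&(V[...,2]>106)&(V[...,2]<116)]
if len(q): print('cap x',np.percentile(q[:,0],[3,97]).round(1),'y',np.percentile(q[:,1],[50,97]).round(1))
q=V[(V[...,0]>550)&(V[...,0]<620)&(V[...,1]>120)&(V[...,1]<200)&(V[...,2]>80)&(V[...,2]<118)]
print('carton',np.percentile(q,[2,98],0)[:,:2].round(1).tolist())
E
python3 ck.py
```

```text
t 24.48 p [552.9  58.7  29.7] yaw_y -1.1 F [-0.89  0.84  0.12] w 79.9 j [ 0.4   0.5  -0.4  -0.   -0.67 -1.99]
flask side z 15 xmax 616.9 n 29 y 45.9
flask side z 28 xmax 623.6 n 31 y 46.2
flask side z 42 xmax 685.1 n 36 y 46.8
flask side z 54 xmax 684.8 n 39 y 46.8
flask side z 66 xmax 689.2 n 64 y 46.1
cap x [583.9 608.2] y [26.7 30.9]
carton [[552.1, 128.1], [603.8, 190.8]]
```

Flask unmoved. I'll test a short push.

Request:
drive_tool --plan '[[[-0.86,3,0,0,0],[-0.86,3,0,0,0],[-0.86,2,0,0,0],[-0.86,2,0,0,0],[-0.86,2,0,0,0],[-0.86,2,0,0,0],[-0.86,2,0,0,0],[-0.86,2,0,0,0],[-0.86,2,0,0,0],[-0.86,0,0,0,0]]]'

```text
clock: 25.37
position: [573.0, 59.1, 30.0]
ee_rot: [0.009, 1.0, 0.0, 0.0]
contact_force: [-0.1, -0.2, 0.1]
gripper_width: 79.2
grasp_force: 0.4
```

```bash
python3 ck.py
```

```text
t 25.37 p [573.   59.1  30. ] yaw_y -1.0 F [-0.15 -0.22  0.11] w 79.2 j [ 0.38  0.52 -0.35  0.   -0.7  -1.97]
flask side z 15 xmax 625.1 n 50 y 47.0
flask side z 28 xmax 625.0 n 52 y 46.9
flask side z 42 xmax 684.9 n 54 y 47.2
flask side z 54 xmax 684.8 n 59 y 46.7
flask side z 66 xmax 688.9 n 81 y 46.4
cap x [594.  616.3] y [26.7 30.1]
carton [[563.1, 129.2], [603.8, 190.9]]
```

Slides upright. Continue.

Request:
drive_tool --plan '[[[-0.86,2.5,0.1,0,0],[-0.86,2.5,0.1,0,0],[-0.86,2.5,0.1,0,0],[-0.86,2.5,0.1,0,0],[-0.86,2.5,0.1,0,0],[-0.86,2.5,0.1,0,0],[-0.86,2.5,0.1,0,0],[-0.86,2.5,0.1,0,0],[-0.86,2.5,0.1,0,0],[-0.86,2.5,0.1,0,0],[-0.86,0,0,0,0]]]'

```text
clock: 26.33
position: [598.3, 60.2, 30.0]
ee_rot: [0.009, 1.0, 0.0, 0.0]
contact_force: [-0.7, -0.3, 0.0]
gripper_width: 79.7
grasp_force: 0.3
```

```bash
python3 ck.py; python3 tk.py
```

```text
t 26.33 p [598.3  60.2  30. ] yaw_y -1.0 F [-0.66 -0.31  0.03] w 79.7 j [ 0.37  0.55 -0.28  0.   -0.73 -1.96]
flask side z 15 xmax 643.4 n 78 y 47.8
flask side z 28 xmax 643.2 n 79 y 47.7
flask side z 42 xmax 684.8 n 96 y 47.2
flask side z 54 xmax 684.6 n 94 y 47.6
flask side z 66 xmax 689.0 n 112 y 47.2
cap x [618.3 642.7] y [27.5 30.9]
carton [[568.0, 129.9], [610.5, 190.7]]
t 26.38 p [598.1  60.2  29.9] yaw_y -1.0 F [-0.38  0.45 -0.3 ] w 79.2 j [ 0.37  0.55 -0.28  0.   -0.73 -1.96]
side z 50 x [612.7 687.7]
side z 58 x [601.  688.8]
side z 68 x [614.5 689.4]
side z 74 x [614.9 648.9]
side cap x [618.3 640.7] y 32.1
flask cap 122 [608.9   9.8] [39.6 62.3] 83.9
flask top 257 [640.9  13.5] [ 84.7 102.1] 88.9
neigh cap 120 [658.8 -76.3] [24.6 23.1] 0.3
neigh top 422 [664.  -74.7] [68.8 52.6] 88.9
```

Request:
drive_tool --plan '[[[-0.86,2.5,0,0,0],[-0.86,2.5,0,0,0],[-0.86,2.5,0,0,0],[-0.86,2.5,0,0,0],[-0.86,2.5,0,0,0],[-0.86,2.5,0,0,0],[-0.86,2.5,0,0,0],[-0.86,2.5,0,0,0],[-0.86,0,0,0,0]]]'

```text
clock: 27.23
position: [618.3, 60.1, 30.0]
ee_rot: [0.009, 1.0, 0.0, 0.0]
contact_force: [-0.7, -0.2, -1.0]
gripper_width: 79.4
grasp_force: 0.3
```

```bash
python3 ck.py
```

```text
t 27.23 p [618.3  60.1  30. ] yaw_y -1.0 F [-0.65 -0.2  -1.01] w 79.4 j [ 0.36  0.58 -0.23  0.   -0.76 -1.95]
flask side z 15 xmax 643.4 n 27 y 47.7
flask side z 28 xmax 684.7 n 28 y 47.6
flask side z 42 xmax 684.8 n 98 y 47.3
flask side z 54 xmax 684.9 n 94 y 47.4
flask side z 66 xmax 688.8 n 106 y 47.5
cap x [640.5 663. ] y [27.4 31.9]
carton [[568.1, 129.4], [617.9, 190.8]]
```

Request:
drive_tool --plan '[[[-0.86,1.5,0,0,0],[-0.86,1.5,0,0,0],[-0.86,1.5,0,0,0],[-0.86,1.5,0,0,0],[-0.86,1,0,0,0],[-0.86,1,0,0,0],[-0.86,1,0,0,0],[-0.86,0,0,0,0]]]'

```text
clock: 27.95
position: [626.8, 60.1, 30.0]
ee_rot: [0.009, 1.0, 0.0, 0.0]
contact_force: [-0.7, -1.3, 0.4]
gripper_width: 79.1
grasp_force: 0.6
```

```bash
python3 ck.py
```

```text
t 27.95 p [626.8  60.1  30. ] yaw_y -1.0 F [-0.69 -1.26  0.42] w 79.1 j [ 0.35  0.59 -0.21  0.   -0.77 -1.94]
flask side z 15 xmax 643.5 n 11 y 47.1
flask side z 28 xmax 672.3 n 11 y 48.5
flask side z 42 xmax 684.9 n 93 y 47.4
flask side z 54 xmax 684.7 n 90 y 47.6
flask side z 66 xmax 689.1 n 113 y 47.3
cap x [648.6 671.1] y [27.9 31.5]
carton [[567.9, 131.2], [619.6, 190.7]]
```

Request:
drive_tool --plan '[[[-0.86,1,0,0,0],[-0.86,1,0,0,0],[-0.86,0,0,0,0]]]'

```text
clock: 28.25
position: [628.8, 60.1, 30.0]
ee_rot: [0.009, 1.0, 0.0, 0.0]
contact_force: [-1.4, -0.8, 0.9]
gripper_width: 79.0
grasp_force: 0.6
```

```bash
cat >> ck.py <<'E'
q=V[(V[...,0]>600)&(V[...,0]<690)&(V[...,1]>-90)&(V[...,1]<-40)&(V[...,2]>106)&(V[...,2]<116)]
if len(q): print('neigh cap x',np.percentile(q[:,0],[3,97]).round(1),'y',np.percentile(q[:,1],[50,97]).round(1))
E
python3 ck.py
```

```text
t 28.25 p [628.8  60.1  30. ] yaw_y -1.0 F [-1.38 -0.78  0.87] w 79.0 j [ 0.35  0.59 -0.2   0.   -0.78 -1.94]
flask side z 15 xmax 643.4 n 4 y 46.8
flask side z 28 xmax 678.4 n 6 y 46.2
flask side z 42 xmax 684.7 n 99 y 47.2
flask side z 54 xmax 684.7 n 79 y 47.7
flask side z 66 xmax 689.0 n 103 y 47.0
cap x [651.6 673.1] y [27.7 32. ]
carton [[567.9, 131.7], [619.6, 190.6]]
neigh cap x [665.2 671.8] y [-66.8 -63.7]
```

Request:
drive_tool --plan '[[[-0.86,1,0,0,0],[-0.86,0.5,0,0,0],[-0.86,0,0,0,0]]]'

```text
clock: 28.55
position: [630.2, 60.1, 29.9]
ee_rot: [0.009, 1.0, -0.0, 0.0]
contact_force: [-1.4, 0.2, 1.3]
gripper_width: 79.5
grasp_force: 0.6
```

```bash
python3 ck.py
```

```text
t 28.55 p [630.2  60.1  29.9] yaw_y -1.0 F [-1.44  0.19  1.27] w 79.5 j [ 0.35  0.6  -0.2   0.   -0.78 -1.94]
flask side z 15 xmax 643.5 n 1 y 45.9
flask side z 28 xmax 684.7 n 1 y 34.1
flask side z 42 xmax 684.9 n 97 y 47.8
flask side z 54 xmax 684.0 n 89 y 47.3
flask side z 66 xmax 688.5 n 113 y 47.2
cap x [652.7 672.9] y [28.1 31. ]
carton [[567.9, 132.7], [619.6, 191.2]]
neigh cap x [667.3 671.6] y [-66.1 -65.1]
```

Request:
drive_tool --plan '[[[-0.86,1,0,0,0],[-0.86,0.5,0,0,0],[-0.86,0,0,0,0]]]'

```text
clock: 28.85
position: [630.8, 59.7, 29.7]
ee_rot: [0.009, 1.0, -0.0, -0.001]
contact_force: [-3.2, -1.9, 0.7]
gripper_width: 79.2
grasp_force: 1.6
```

```bash
python3 ck.py
```

```text
t 28.85 p [630.8  59.7  29.7] yaw_y -1.0 F [-3.17 -1.93  0.71] w 79.2 j [ 0.35  0.6  -0.2  -0.   -0.78 -1.94]
flask side z 42 xmax 685.0 n 93 y 47.5
flask side z 54 xmax 684.8 n 94 y 47.2
flask side z 66 xmax 688.3 n 105 y 47.0
cap x [654.5 673. ] y [28.2 31.4]
carton [[567.9, 137.5], [603.8, 191.1]]
neigh cap x [662.9 671.5] y [-66.4 -60.9]
```

The force has risen to 3 N and the cap no longer moves, so the flask is at the board. I'll back straight out and check from above.

Request:
drive_tool --plan '[[[-0.86,-2,0,0,0],[-0.86,-5,0,0,0],[-0.86,-15,0,0,0],[-0.86,-25,0,0,0],[-0.86,-25,0,0,0],[-0.86,-30,0,0,0],[-0.86,-30,0,0,0],[-0.86,-30,0,10,0],[-0.86,-30,0,20,0],[-0.86,-30,0,20,0],[-0.86,0,0,0,0]]]'

```text
clock: 29.82
position: [406.5, 60.0, 82.8]
ee_rot: [0.008, 1.0, 0.001, 0.002]
contact_force: [0.0, -0.3, -0.6]
gripper_width: 79.4
grasp_force: 0.0
```

```bash
python3 ck.py; python3 - <<'E'
from h import *
a,W=shot('top');b,V=shot('side')
cv2.imwrite('pics/t12c.png',np.hstack([cv2.resize(a[155:235,200:320],(440,293),interpolation=2),cv2.resize(b[170:270,210:330],(350,293),interpolation=2)])[:,:,::-1])
def box(name,u0,u1,v0,v1,zl,zh):
    P=W[v0:v1,u0:u1].reshape(-1,3);P=P[(P[:,2]>zl)&(P[:,2]<zh)]
    r=cv2.minAreaRect(P[:,:2].astype(np.float32));print(name,len(P),'min',P.min(0).round(),'max',P.max(0).round(),np.round(r[0],1),np.round(r[1],1),round(r[2],1))
box('neigh cap',265,310,170,215,108,125);box('flask cap',220,262,165,240,108,125)
box('flask top',224,262,183,215,74,82);box('neigh top',270,300,183,215,74,82)
P=W[(W[...,2]>105)&(W[...,2]<118)&(W[...,1]>120)&(W[...,1]<200)];print('carton',cv2.minAreaRect(P[:,:2].astype(np.float32)))
# front faces by top view edge rows
for u in range(228,262,5): print(u,[(round(float(W[v,u,0])),round(float(W[v,u,2]))) for v in range(196,214,2)])
E
```

```text
t 29.82 p [406.5  60.   82.8] yaw_y -0.9 F [ 0.03 -0.27 -0.58] w 79.4 j [ 0.55  0.21 -0.7  -0.   -0.66 -2.13]
flask side z 15 xmax 643.5 n 8 y 43.1
flask side z 28 xmax 643.3 n 8 y 43.3
flask side z 42 xmax 684.8 n 101 y 47.3
flask side z 54 xmax 684.7 n 104 y 47.2
flask side z 66 xmax 688.5 n 122 y 46.7
cap x [650.8 673. ] y [28.  32.1]
carton [[567.9, 138.3], [603.8, 190.8]]
neigh cap x [647.4 671.7] y [-65.3 -61.2]
neigh cap 129 min [646. -88. 110.] max [672. -65. 123.] [659.  -76.3] [23.1 25.5] 89.9
flask cap 132 min [649.   4. 108.] max [675.  29. 123.] [661.8  15.7] [25.1 25.1] 17.4
flask top 319 min [641. -14.  74.] max [682.  45.  81.] [661.4  15.8] [60. 41.] 88.9
neigh top 323 min [ 638. -107.   74.] max [681. -47.  81.] [658.9 -76.8] [59.4 42.8] 88.8
carton ((584.9296875, 161.51844787597656), (52.64631652832031, 34.25914764404297), 85.77082061767578)
228 [(670, 0), (664, 4), (660, 0), (655, -1), (650, 1), (645, 0), (640, -1), (635, 3), (631, -1)]
233 [(652, 79), (648, 78), (644, 74), (642, 65), (641, 46), (643, 10), (640, 3), (634, 4), (630, 2)]
238 [(652, 78), (648, 75), (643, 76), (641, 69), (640, 48), (640, 24), (640, -2), (635, 0), (630, 1)]
243 [(649, 89), (648, 76), (643, 75), (640, 69), (640, 49), (640, 23), (639, 2), (634, 5), (630, 0)]
248 [(652, 77), (648, 76), (643, 76), (640, 70), (640, 48), (639, 26), (640, -1), (635, 0), (630, -2)]
253 [(652, 76), (647, 77), (643, 75), (639, 71), (640, 48), (640, 24), (639, 2), (634, 0), (630, 0)]
258 [(665, 14), (660, 14), (657, 7), (652, 9), (647, 8), (644, 1), (639, -1), (634, 2), (629, 3)]
```

View pics/t12c.png

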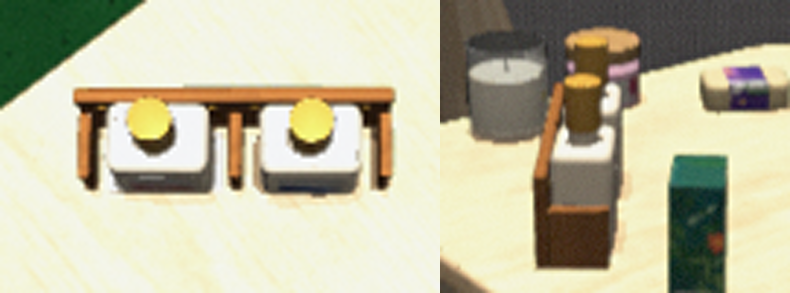

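The flask stands in the left bay (cap at crop (150,120)), against the back board at (661.5,15.8) and parallel to the rack. The neighbour, carton, jar and candle are as they were, and the robot is clear.

```bash
python3 -c "
from bench import *
print(job_done())"
```

```text
the job is handed in; nothing more can be done
None
```

The job is handed in at about 30 s of robot time: the flask is upright in the empty bay, against the back board and parallel to it, about 2 mm right of the card's centre; it was pushed only, and the other flask, candle, carton and jar look unmoved in the last pictures.

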